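# Make room for the red-lidded spice tin in the row

### The job

Put the red-lidded spice tin away in the row on the dark steel tray, between the blue-lidded tin and the white-lidded tin. The row is packed tight, so slide the neighbours apart along the tray to open a gap, without lifting the blue or white tin up off it. Finish with all three standing upright on the tray floor, the red one square to the row, and no space beside the red tin wide enough for another tin.

Things in the scene. Friction and masses are not known exactly. Their poses are not given: they have to be found in the camera images.
- red_tin_mid (a point): The spice tin to put away: square aluminium tin 50 x 50 mm, 72 mm tall with its 14 mm red lid, about 180 g. Point: its centre, 36 mm above its underside; z up, x and y square to its sides. Starts upright on the bench between robot and tray, turned up to 25 degrees, with a yellow-lidded and a green-lidded tin of the same shape at least 130 mm away.
- blue_tin_mid (a point): Spice tin at one end of the row (either end): square aluminium tin 50 x 50 mm, 72 mm tall with its 14 mm blue lid, about 180 g. Point: its centre, 36 mm above its underside; z up, x and y square to its sides. Starts on the tray, square to it, touching the white tin or within 1 mm of it.
- white_tin_mid (a point): Middle spice tin of the three in the row: square aluminium tin 50 x 50 mm, 72 mm tall with its 14 mm white lid, about 180 g. Point: its centre, 36 mm above its underside; z up, x and y square to its sides. Starts on the tray, the blue tin on one side and a black-lidded tin of the same shape on the other (pushed along if white is slid that way).
- tray: Low dark steel tray, fixed: outside 338 mm along its y (the row runs along y) by 82 mm along x, inside 330 x 74 mm; floor 3 mm thick, rim 11 mm above the bench. Origin: centre of its underside, on the bench; z up. The row starts near its middle, on the centre line, with at least 75 mm of bare floor beyond each end.

How it is judged:
By the outcome, as a careful person would: the job done as asked, in the order asked, and still so for the second after the job is handed in, with the robot touching nothing.
It also fails if it takes over 48 s, if anything falls off the work surface, if the arm or the gripper's body presses on something with over 40 N, if the wrist force passes 120 N, or if a joint passes its speed limit or range.

### The arm

A 6-joint arm with a two-finger parallel gripper is mounted at the origin on the work surface. World frame = base frame: x ahead of the robot, y to its left, z up, the work surface at z = 0. Lengths are in mm, angles in rad, forces in N, time in s.
With the tool pointing down it reaches from about 275 to 1000 mm from the base axis. Payload 8.4 kg.
Tool frame: the origin (TCP) lies on the centre line of the jaws, within the pads' length; the fingertips stand r.tip_reach ahead of it and the grasp point (between the pads) lies 11 mm behind it (r.tip_reach is the distance from the TCP to the fingertips, in mm); z points along the fingers, y is the line along which they close (so a half turn about z gives the same grasp; the last joint's range is limited). The gripper opens to 85 mm and grips with 20 to 120 N. Pads are 22 mm wide; open, the fingers measure 114 mm over their backs; the gripper's body (76 mm by 85 mm) begins 54 mm behind the grasp point. The pads swing forward as they close: fully open they stand 13 mm farther back than shut.
Start: joints at [-1.144, 0.353, 1.633, -0, 1.155, -0.002], TCP at [259.861, -568.419, 239.281] pointing down, gripper open.
Joint ranges: [-2.63, 2.63], [-0.92, 2.1], [0.06, 2.66], [-1.3, 4.44], [0, 2.69], [-3.02, 3.02]. Speed limits (rad/s): [2.22, 2.22, 2.79, 3.14, 3.14, 3.14].

### API

Orientations are given as [roll, pitch, yaw] about the fixed x, y, z axes, in that order (R = Rz(yaw) Ry(pitch) Rx(roll)).
In Python, from rig import r gives the robot as it stands.
- The arm moves only by the tool carry_out, never from a script. Its argument "targets" is a list of rows, each an object with "dp": the shift along the tool's x, y, z in mm, a list of three; "yaw": the turn about the tool's z in degrees. A call has 1 to 12 rows; each row is the pose to reach, as a shift and turn from the pose commanded when the call began, along the tool's axes at that moment; what a row does not reach only later rows make up. A row lasts 1/8 s, in which the tool goes at most 62.5 mm and 10.7 degrees, less where a joint would pass 70% of its speed; a pose out of reach is approached as far as the arm can. A call with a gripper value outside its range is refused whole. "fingers" is the opening, from -1 (shut) to 1 (fully open), so that 0 is half open, set as the call begins (left out, the last holds). The fingers move at their own pace and stop on an object; "grip_force" is the grip in N (left out, the last holds). Time passes only in rows, so rows that repeat a pose let the fingers close. It gives the time, the measured TCP pose, the force, the opening and the grip force at its end, in the units of the state.
- r.sense(): the state, without advancing time (a new reading comes with each control period).
- r.grab_frame(name): name is "side" or "top" or "wrist"; returns the picture (480x640x3 uint8, red, green, blue); there is no depth.
- r.get_calibration(name): a dict with "fx", "fy", "cx", "cy" (pixels), "dist_coeffs" ([k1, k2, p1, p2, k3] as OpenCV has them; the pictures are not rectified), "rvec" (rotation vector, rad) and "tvec" (3), from world to camera coordinates, as OpenCV has them. Camera axes: x right, y down, z forward; pixel columns grow to the right and rows downward; lengths in mm; the calibration is good to about 2 mm. A picture is of the moment at which its call begins: read the wrist's pose just before it. get_calibration takes no time and is no camera call; for the wrist camera it gives the pose at the moment of the call.
- r.sign_off(): hands the job in; it is judged then, once.
The state is a dict: "clock": time; "qpos": joint angles; "qvel": joint speeds; "joint_efforts": joint torques, N m; "eef_pos": TCP position; "tcp_rot": TCP orientation; "contact_force": force on the tool from outside, world axes, zero at the start; "wrist_torque": the same for the moment, N m; "opening": opening from 0.0 (shut) to 1.0 (fully open); "grasp_force": force on a finger pad.
Only numpy, scipy, OpenCV 4.12 (cv2) and the standard library are available. Lean on these libraries where they do the work, as an engineer would, in place of code of your own. Each camera call takes 0.05 s, during which the arm holds its last target. There are 200 camera calls.

## Working session

There is one attempt and no reset: what is moved stays moved. The work goes in short steps, Python scripts to look and compute and a tool call to move; the robot and the scene stay as the last step left them, time stands still between calls to the robot, and variables do not carry over. Pictures are saved under pics/ and viewed, at most 10 in all, crops included, and the job is handed in when it is done.

Besides the shell and the picture viewer there is one more tool, called after "Request:" by a JSON object that holds its "op" and its "data". carry_out: Moves the arm, as the interface text tells. Its arguments: {"type":"object","properties":{"targets":{"type":"array","items":{"type":"object","properties":{"dp":{"type":"array","items":{"type":"number"}},"yaw":{"type":"number"}}}},"fingers":{"type":"number"},"grip_force":{"type":"number"}},"required":["targets"]}

```bash
mkdir -p pics; ls; python3 - <<'E'
from rig import r
import cv2
s=r.sense();print({k:s[k] for k in('clock','eef_pos','tcp_rot','opening')},r.tip_reach)
for n in('top','side'):
    cv2.imwrite(f'pics/{n}0.png',r.grab_frame(n)[:,:,::-1]);c=r.get_calibration(n);print(n,c)
E
```

```text
pics
{'clock': 0.0, 'eef_pos': array([ 259.64912425, -567.97476982,  238.54915084]), 'tcp_rot': array([-3.14015451e+00, -1.82434479e-05,  4.28762730e-01]), 'opening': 1.0014447388951355} 8.0
top {'fx': 462.7906050863447, 'fy': 462.7906050863447, 'cx': 322.44783070562255, 'cy': 246.49582613524092, 'dist_coeffs': array([-0.04471615,  0.        ,  0.        ,  0.        ,  0.        ]), 'rvec': array([ 2.20405598, -1.99501896,  0.207057  ]), 'tvec': array([-134.20420337,  542.69444939,  606.83202386])}
side {'fx': 516.95551222471, 'fy': 516.95551222471, 'cx': 317.81935939662026, 'cy': 235.45987039602213, 'dist_coeffs': array([-0.06050032,  0.        ,  0.        ,  0.        ,  0.        ]), 'rvec': array([ 1.00409481, -2.42235859,  1.03979704]), 'tvec': array([314.27575778, 352.80361696, 387.4316533 ])}
```

View pics/top0.png

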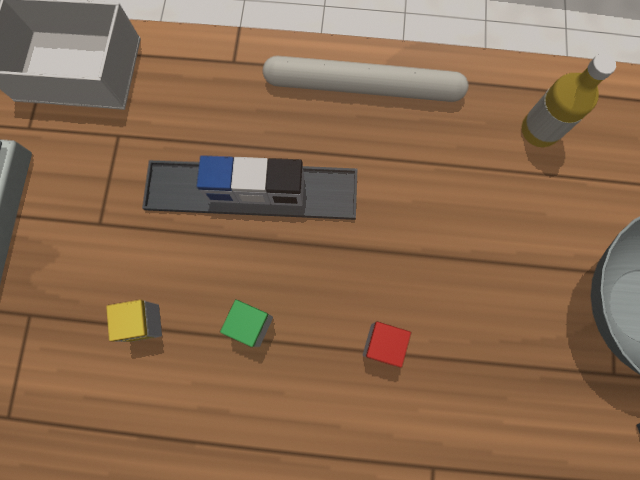

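View pics/side0.png

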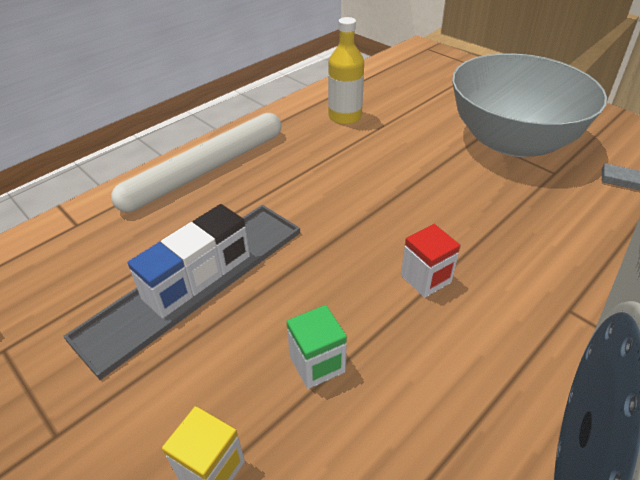

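The top view shows the row of blue (215,172), white (250,173) and black (285,175) on the tray (147–356, 160–218). Red is at (388,344), with green and yellow to its left. The side view agrees.

```bash
cat > h.py <<'E'
from rig import r
import cv2, numpy as np
def plane(n,px,z,c=None):
    c=c or r.get_calibration(n)
    K=np.array([[c['fx'],0,c['cx']],[0,c['fy'],c['cy']],[0,0,1.]])
    u=cv2.undistortPoints(np.float64(px).reshape(-1,1,2),K,c['dist_coeffs'])[:,0]
    R=cv2.Rodrigues(c['rvec'])[0];o=-R.T@np.ravel(c['tvec'])
    d=np.c_[u,np.ones(len(u))]@R
    return (o+d*((z-o[2])/d[:,2])[:,None])[:,:2]
def mask(img,name):
    h=cv2.cvtColor(img,cv2.COLOR_RGB2HSV).astype(int);H,S,V=h[...,0],h[...,1],h[...,2]
    return {'red':((H<5)|(H>174))&(S>190)&(V>150),'blue':(H>105)&(H<125)&(S>150)&(V>110),
     'green':(H>50)&(H<80)&(S>120)&(V>120),'yellow':(H>24)&(H<34)&(S>170)&(V>170),'white':(S<25)&(V>205),
     'black':(V<48)}[name].astype(np.uint8)
def lid(n,img,name,z,roi=None):
    m=mask(img,name)
    if roi: k=np.zeros_like(m);k[roi[1]:roi[3],roi[0]:roi[2]]=1;m=m*k
    cs=cv2.findContours(m,0,cv2.CHAIN_APPROX_NONE)[0]
    if not cs: return None
    c=max(cs,key=cv2.contourArea)
    p=plane(n,c[:,0]+0.0,z)
    (x,y),(w,h),a=cv2.minAreaRect(np.float32(p))
    a=(a+45)%90-45
    return [round(float(v),1) for v in(x,y,w,h,a)]
E
python3 - <<'E'
from h import *
for n in('top','side'):
    im=cv2.imread(f'pics/{n}0.png')[:,:,::-1]
    for k,z in(('red',72),('green',72),('yellow',72),('blue',75),('white',75),('black',75)):
        roi=([190,140,310,190] if n=='top' else [120,195,260,280]) if z==75 else None
        print(n,k,lid(n,im,k,z,roi))
im=cv2.imread('pics/top0.png')
print([im[y,x][::-1].tolist() for x,y in((215,170),(250,170),(285,170),(285,200),(170,190),(388,344),(247,195))])
print(plane('top',[(148,161),(357,169),(356,219),(144,210)],11))
c=r.get_calibration('wrist');print(c['fx'],-cv2.Rodrigues(c['rvec'])[0].T@np.ravel(c['tvec']))
E
```

```text
top red [399.5, -195.0, 2.9, 0.6, -20.7]
top green [434.5, 16.2, 47.6, 48.3, -17.9]
top yellow None
top blue [645.2, 89.6, 44.9, 42.8, 5.4]
top white None
top black [641.9, -38.3, 22.9, 1.8, 2.2]
side red [424.1, -182.7, 49.4, 49.2, -11.5]
side green [431.7, 17.0, 49.2, 52.0, -17.7]
side yellow [420.4, 179.2, 47.7, 48.3, 15.4]
side blue [644.8, 86.3, 47.0, 47.5, 2.3]
side white [647.5, 36.2, 49.4, 49.3, 3.1]
side black [599.3, -12.7, 1.1, 4.9, 14.9]
[[54, 80, 132], [196, 191, 187], [55, 49, 46], [39, 31, 26], [80, 81, 81], [177, 55, 47], [126, 121, 115]]
[[ 676.44885495  217.01644747]
 [ 694.90542738 -120.67655645]
 [ 612.14491428 -126.04407669]
 [ 594.22443204  208.16242708]]
373.78245459702845 [ 324.17582935 -538.88698181  373.06566625]
```

```bash
sed -i "s/(S>190)&(V>150)/(S>165)\&(V>140)/;s/(V>110),/(V>125),/;s/(S>170)&(V>170)/(S>150)\&(V>150)/;s/(S<25)&(V>205)/(S<25)\&(V>180)/" h.py
cat >> h.py <<'E'
def rel(x,y,z,yawdeg):
    s=r.sense();p=s['eef_pos'];a=s['tcp_rot'][2];d=np.array([x,y,z])-p
    c,sn=np.cos(a),np.sin(a)
    t=-((yawdeg-np.degrees(a)+180)%360-180)
    print('now',np.round(p,1),round(float(np.degrees(a)),2),'dp',np.round([d[0]*c+d[1]*sn,d[0]*sn-d[1]*c,-d[2]],1),'yaw',round(float(t),2))
E
python3 - <<'E'
from h import *
im=cv2.imread('pics/top0.png')[:,:,::-1]
for k,z,roi in(('red',72,None),('yellow',72,None),('blue',75,[190,140,310,190]),('white',75,[190,140,310,190])): print(k,lid('top',im,k,z,roi))
rel(645,88,200,93.1)
E
```

```text
red [425.9, -182.0, 48.4, 48.2, -11.3]
yellow [422.7, 173.8, 45.4, 32.1, 15.4]
blue [645.2, 89.4, 44.9, 42.6, 5.3]
white [648.1, 37.1, 48.0, 48.3, 2.7]
now [ 259.7 -568.   238.6] 24.57 dp [ 623.2 -436.4   38.6] yaw -68.53
```

Request:
{"op": "carry_out", "data": {"targets": [{"dp": [20,-14,0],"yaw": -2},{"dp": [60,-42,0],"yaw": -8},{"dp": [110,-77,0],"yaw": -16},{"dp": [160,-112,0],"yaw": -24},{"dp": [210,-147,5],"yaw": -32},{"dp": [260,-182,10],"yaw": -40},{"dp": [310,-217,15],"yaw": -46},{"dp": [360,-252,20],"yaw": -52},{"dp": [410,-287,25],"yaw": -57},{"dp": [460,-322,30],"yaw": -62},{"dp": [510,-357,35],"yaw": -66},{"dp": [560,-392,38],"yaw": -68.5}], "fingers": 1, "grip_force": 30}}

```text
clock: 1.6
eef_pos: [606.0, 24.0, 201.0]
tcp_rot: [-3.141, -0.0, 1.628]
contact_force: [0.6, -0.9, 0.7]
opening: 1.002
grasp_force: 0.0
```

```bash
python3 - <<'E'
from h import *
rel(645,87,200,93.1)
E
```

```text
now [606.  24. 201.] 93.28 dp [60.7 42.6  1. ] yaw 0.18
```

Request:
{"op": "carry_out", "data": {"targets": [{"dp": [30,21,0],"yaw": 0},{"dp": [50,35,0],"yaw": 0},{"dp": [61,43,0],"yaw": 0},{"dp": [61,43,0],"yaw": 0},{"dp": [61,43,0],"yaw": 0}]}}

```text
clock: 2.22
eef_pos: [645.3, 83.0, 201.3]
tcp_rot: [-3.141, 0.0, 1.623]
contact_force: [-0.7, 0.1, -0.5]
opening: 1.001
grasp_force: 0.0
```

```bash
python3 - <<'E'
from h import *
im=r.grab_frame('wrist');cv2.imwrite('pics/w1.png',im[:,:,::-1])
for k in('blue','white'):print(k,lid('wrist',im,k,75))
rel(645,87,31,93.1)
E
```

```text
blue [646.3, 87.6, 48.7, 48.2, 2.9]
white [648.9, 37.4, 49.3, 49.3, 3.0]
now [645.3  83.  201.3] 93.01 dp [ 4.000e+00 -1.000e-01  1.703e+02] yaw -0.09
```

View pics/w1.png

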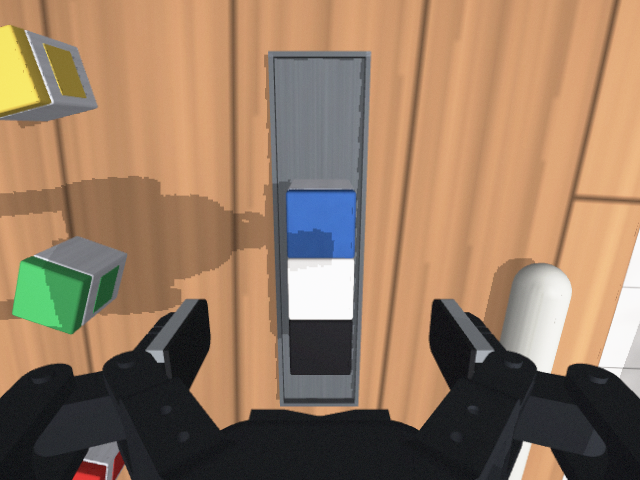

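The wrist view shows blue (321,225), white (320,290) and black (320,347) in line on the tray, with the jaws clear on both sides. I'm going down on blue.

Request:
{"op": "carry_out", "data": {"targets": [{"dp": [4.5,0.7,25],"yaw": 0},{"dp": [4.5,0.7,65],"yaw": 0},{"dp": [4.5,0.7,105],"yaw": 0},{"dp": [4.5,0.7,140],"yaw": 0},{"dp": [4.5,0.7,160],"yaw": 0},{"dp": [4.5,0.7,169],"yaw": 0},{"dp": [4.5,0.7,169],"yaw": 0},{"dp": [4.5,0.7,169],"yaw": 0}]}}

```text
clock: 3.28
eef_pos: [647.2, 88.7, 33.6]
tcp_rot: [3.14, -0.0, 1.624]
contact_force: [-0.9, 0.4, -0.3]
opening: 0.998
grasp_force: 0.0
```

Request:
{"op": "carry_out", "data": {"targets": [{"dp": [0,0,0],"yaw": 0},{"dp": [0,0,0],"yaw": 0},{"dp": [0,0,0],"yaw": 0},{"dp": [0,0,0],"yaw": 0},{"dp": [0,0,0],"yaw": 0},{"dp": [0,0,0],"yaw": 0}], "fingers": -1, "grip_force": 20}}

```text
clock: 4.03
eef_pos: [646.7, 88.8, 32.9]
tcp_rot: [3.141, -0.0, 1.624]
contact_force: [-0.4, 0.2, 6.0]
opening: 0.584
grasp_force: 22.4
```

Request:
{"op": "carry_out", "data": {"targets": [{"dp": [3,0,0],"yaw": 0},{"dp": [9,0,0],"yaw": 0},{"dp": [16,0,0],"yaw": 0},{"dp": [23,0,0],"yaw": 0},{"dp": [30,0,0],"yaw": 0},{"dp": [37,0,0],"yaw": 0},{"dp": [44,0,0],"yaw": 0},{"dp": [51,0,0],"yaw": 0},{"dp": [56,0,0],"yaw": 0},{"dp": [59,0,0],"yaw": 0},{"dp": [59,0,0],"yaw": 0},{"dp": [59,0,0],"yaw": 0}]}}

```text
clock: 5.52
eef_pos: [643.8, 147.7, 32.9]
tcp_rot: [3.14, -0.0, 1.625]
contact_force: [0.7, -1.5, 4.9]
opening: 0.574
grasp_force: 22.3
```

Request:
{"op": "carry_out", "data": {"targets": [{"dp": [0,0,0],"yaw": 0},{"dp": [0,0,0],"yaw": 0},{"dp": [0,0,0],"yaw": 0},{"dp": [0,0,0],"yaw": 0},{"dp": [0,0,0],"yaw": 0},{"dp": [0,0,0],"yaw": 0}], "fingers": 1}}

```text
clock: 6.28
eef_pos: [643.1, 147.6, 32.3]
tcp_rot: [-3.142, -0.0, 1.624]
contact_force: [0.1, 0.1, -0.5]
opening: 1.001
grasp_force: 0.0
```

Request:
{"op": "carry_out", "data": {"targets": [{"dp": [0,0,-15],"yaw": 0},{"dp": [0,0,-45],"yaw": 0},{"dp": [0,0,-85],"yaw": 0},{"dp": [0,0,-125],"yaw": 0},{"dp": [0,0,-155],"yaw": 0},{"dp": [0,0,-167],"yaw": 0},{"dp": [0,0,-167],"yaw": 0},{"dp": [0,0,-167],"yaw": 0}]}}

```text
clock: 7.28
eef_pos: [642.4, 147.4, 197.9]
tcp_rot: [-3.14, 0.0, 1.624]
contact_force: [0.3, 0.3, 0.4]
opening: 1.001
grasp_force: 0.0
```

```bash
python3 - <<'E'
from h import *
im=r.grab_frame('wrist');cv2.imwrite('pics/w2.png',im[:,:,::-1])
for k in('blue','white'):print(k,lid('wrist',im,k,75))
rel(425.3,-182.3,160,78.6)
E
```

```text
blue [644.1, 147.0, 48.9, 48.1, 3.1]
white [807.5, 293.5, 59.7, 23.3, 4.2]
now [642.3 147.4 197.7] 93.07 dp [-317.6 -234.3   37.7] yaw 14.47
```

View pics/w2.png

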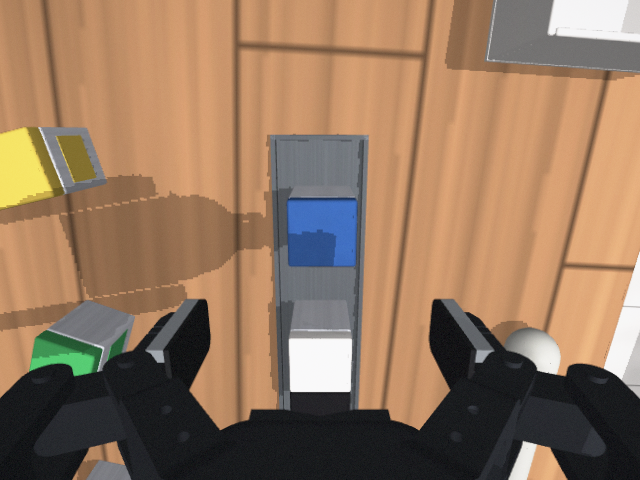

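Blue (322,232) stands square on the tray, with a gap of about 59 mm to white (320,362). Next is red.

Request:
{"op": "carry_out", "data": {"targets": [{"dp": [-16,-12,2],"yaw": 1},{"dp": [-50,-37,5],"yaw": 3},{"dp": [-90,-66,10],"yaw": 5},{"dp": [-130,-96,15],"yaw": 7},{"dp": [-170,-125,20],"yaw": 9},{"dp": [-210,-155,24],"yaw": 11},{"dp": [-250,-184,28],"yaw": 13},{"dp": [-285,-210,28],"yaw": 14.5},{"dp": [-310,-229,28],"yaw": 14.5},{"dp": [-318,-235,28],"yaw": 14.5},{"dp": [-318,-235,28],"yaw": 14.5},{"dp": [-318,-235,28],"yaw": 14.5}]}}

```text
clock: 8.82
eef_pos: [425.8, -182.0, 171.2]
tcp_rot: [-3.142, -0.0, 1.372]
contact_force: [-1.0, 0.1, 1.1]
opening: 1.001
grasp_force: 0.0
```

```bash
python3 - <<'E'
from h import *
im=r.grab_frame('wrist');cv2.imwrite('pics/w3.png',im[:,:,::-1])
L=lid('wrist',im,'red',72);print(L)
rel(L[0],L[1],29,90+L[4])
E
```

```text
[426.1, -181.9, 48.4, 49.1, -11.5]
now [ 425.9 -181.9  171.2] 78.61 dp [  0.    0.2 142.2] yaw 0.11
```

View pics/w3.png

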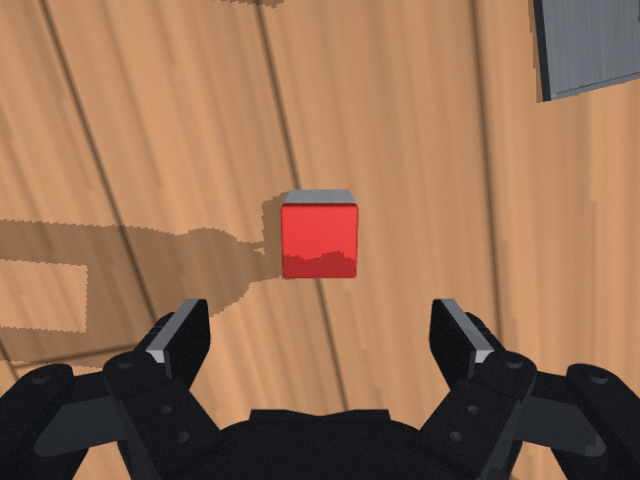

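Red (320,241) is centred and square to the jaws.

Request:
{"op": "carry_out", "data": {"targets": [{"dp": [0,0,20],"yaw": 0},{"dp": [0,0,60],"yaw": 0},{"dp": [0,0,100],"yaw": 0},{"dp": [0,0,128],"yaw": 0},{"dp": [0,0,140],"yaw": 0},{"dp": [0,0,142],"yaw": 0},{"dp": [0,0,142],"yaw": 0},{"dp": [0,0,142],"yaw": 0}]}}

```text
clock: 9.88
eef_pos: [426.2, -182.8, 30.2]
tcp_rot: [3.14, 0.0, 1.371]
contact_force: [-0.4, 0.3, -0.4]
opening: 0.999
grasp_force: 0.0
```

Request:
{"op": "carry_out", "data": {"targets": [{"dp": [0,0,0],"yaw": 0},{"dp": [0,0,0],"yaw": 0},{"dp": [0,0,0],"yaw": 0},{"dp": [0,0,0],"yaw": 0},{"dp": [0,0,0],"yaw": 0},{"dp": [0,0,0],"yaw": 0},{"dp": [0,0,0],"yaw": 0}], "fingers": -1, "grip_force": 40}}

```text
clock: 10.75
eef_pos: [425.7, -182.7, 29.7]
tcp_rot: [3.141, 0.0, 1.371]
contact_force: [-0.3, 0.1, 5.7]
opening: 0.58
grasp_force: 41.2
```

Request:
{"op": "carry_out", "data": {"targets": [{"dp": [0,0,-8],"yaw": 0},{"dp": [0,0,-25],"yaw": 0},{"dp": [0,0,-50],"yaw": 0},{"dp": [0,0,-80],"yaw": 0},{"dp": [0,0,-110],"yaw": 0},{"dp": [0,0,-128],"yaw": 0},{"dp": [0,0,-132],"yaw": 0},{"dp": [0,0,-132],"yaw": 0},{"dp": [0,0,-132],"yaw": 0}]}}

```text
clock: 11.88
eef_pos: [424.9, -182.3, 160.4]
tcp_rot: [-3.14, -0.0, 1.371]
contact_force: [-0.5, -0.2, -2.7]
opening: 0.583
grasp_force: 42.1
```

```bash
python3 - <<'E'
from h import *
im=r.grab_frame('wrist')
print(lid('wrist',im,'red',72+r.sense()['eef_pos'][2]-29))
rel(646.3,92.2,160,93.05)
E
```

```text
[426.9, -174.5, 36.5, 48.2, -11.4]
now [ 424.9 -182.3  160.4] 78.57 dp [312.9 162.6   0.4] yaw -14.48
```

Request:
{"op": "carry_out", "data": {"targets": [{"dp": [14,7,0],"yaw": 0},{"dp": [45,23,0],"yaw": -2},{"dp": [80,42,0],"yaw": -4},{"dp": [120,62,0],"yaw": -6},{"dp": [160,83,0],"yaw": -8},{"dp": [200,104,0],"yaw": -10},{"dp": [240,125,0],"yaw": -12},{"dp": [280,145,0],"yaw": -14},{"dp": [303,157,0],"yaw": -14.5},{"dp": [313,162.5,0],"yaw": -14.5},{"dp": [313,162.5,0],"yaw": -14.5},{"dp": [313,162.5,0],"yaw": -14.5}]}}

```text
clock: 13.42
eef_pos: [646.1, 91.4, 161.0]
tcp_rot: [-3.141, 0.0, 1.624]
contact_force: [-0.2, 0.2, -2.0]
opening: 0.582
grasp_force: 42.1
```

```bash
python3 - <<'E'
from h import *
im=r.grab_frame('wrist');cv2.imwrite('pics/w4.png',im[:,:,::-1])
print('red',lid('wrist',im,'red',72+r.sense()['eef_pos'][2]-29.7),'blue',lid('wrist',im,'blue',75))
t=r.grab_frame('top')
for k,z in(('blue',75),('white',75)):print(k,lid('top',t,k,z,[150,130,310,195]))
rel(646.3,92.2,33,93.05)
E
```

```text
red [646.1, 98.5, 48.6, 37.1, 2.9] blue [644.4, 146.2, 49.1, 48.3, 3.0]
blue [629.1, 145.5, 47.5, 18.6, -0.0]
white [648.0, 37.2, 48.2, 48.7, 2.9]
now [646.2  91.2 161.3] 93.01 dp [1.000e+00 1.000e-01 1.283e+02] yaw -0.04
```

View pics/w4.png

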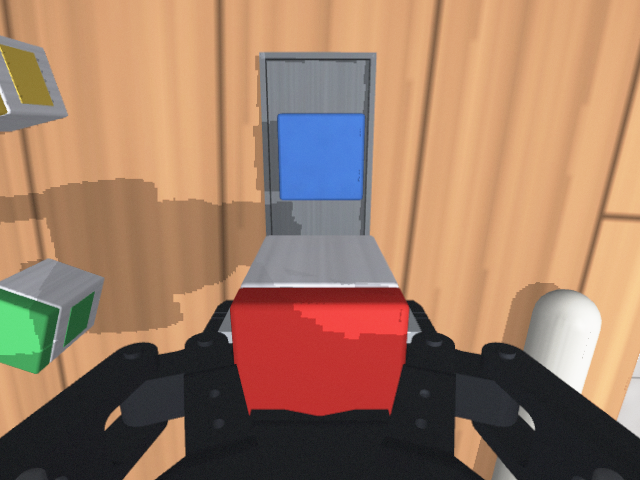

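Red is held upright and square, with its front edge (320,288) short of blue's near edge. I'm lowering it into the gap.

Request:
{"op": "carry_out", "data": {"targets": [{"dp": [0,0,10],"yaw": 0},{"dp": [0,0,30],"yaw": 0},{"dp": [0,0,50],"yaw": 0},{"dp": [0,0,70],"yaw": 0},{"dp": [0,0,86],"yaw": 0},{"dp": [0,0,98],"yaw": 0},{"dp": [0,0,108],"yaw": 0},{"dp": [0,0,117],"yaw": 0},{"dp": [0,0,123],"yaw": 0},{"dp": [0,0,126],"yaw": 0},{"dp": [0,0,126],"yaw": 0},{"dp": [0,0,126],"yaw": 0}]}}

```text
clock: 15.02
eef_pos: [647.1, 92.1, 35.7]
tcp_rot: [3.141, -0.0, 1.624]
contact_force: [0.7, -0.1, -1.2]
opening: 0.579
grasp_force: 42.1
```

Request:
{"op": "carry_out", "data": {"targets": [{"dp": [0,0,1],"yaw": 0},{"dp": [0,0,2],"yaw": 0},{"dp": [0,0,3],"yaw": 0},{"dp": [0,0,3],"yaw": 0},{"dp": [0,0,3],"yaw": 0}]}}

```text
clock: 15.65
eef_pos: [646.9, 92.1, 32.8]
tcp_rot: [3.141, -0.0, 1.624]
contact_force: [-1.4, -0.5, 6.2]
opening: 0.583
grasp_force: 42.8
```

Request:
{"op": "carry_out", "data": {"targets": [{"dp": [0,0,0],"yaw": 0},{"dp": [0,0,0],"yaw": 0},{"dp": [0,0,0],"yaw": 0},{"dp": [0,0,0],"yaw": 0},{"dp": [0,0,0],"yaw": 0},{"dp": [0,0,0],"yaw": 0}], "fingers": 1}}

```text
clock: 16.4
eef_pos: [646.8, 92.0, 32.3]
tcp_rot: [-3.142, 0.0, 1.624]
contact_force: [-0.5, -0.3, -0.2]
opening: 1.003
grasp_force: 0.0
```

Request:
{"op": "carry_out", "data": {"targets": [{"dp": [0,0,-15],"yaw": 0},{"dp": [0,0,-45],"yaw": 0},{"dp": [0,0,-85],"yaw": 0},{"dp": [0,0,-125],"yaw": 0},{"dp": [0,0,-155],"yaw": 0},{"dp": [0,0,-175],"yaw": 0},{"dp": [0,0,-175],"yaw": 0},{"dp": [0,0,-175],"yaw": 0}]}}

```text
clock: 17.4
eef_pos: [646.1, 91.9, 206.1]
tcp_rot: [-3.14, 0.0, 1.624]
contact_force: [0.8, 0.8, 0.1]
opening: 0.999
grasp_force: 0.0
```

```bash
python3 - <<'E'
from h import *
im=r.grab_frame('wrist');cv2.imwrite('pics/w5.png',im[:,:,::-1])
for k in('blue','red','white'):print(k,lid('wrist',im,k,75,[260,0,380,400]))
s=r.grab_frame('side');cv2.imwrite('pics/s5.png',s[:,:,::-1])
E
```

```text
blue [644.0, 146.5, 48.9, 47.6, 3.0]
red [647.0, 92.8, 49.0, 48.5, 3.1]
white [648.6, 37.6, 49.2, 49.1, 3.1]
```

View pics/w5.png

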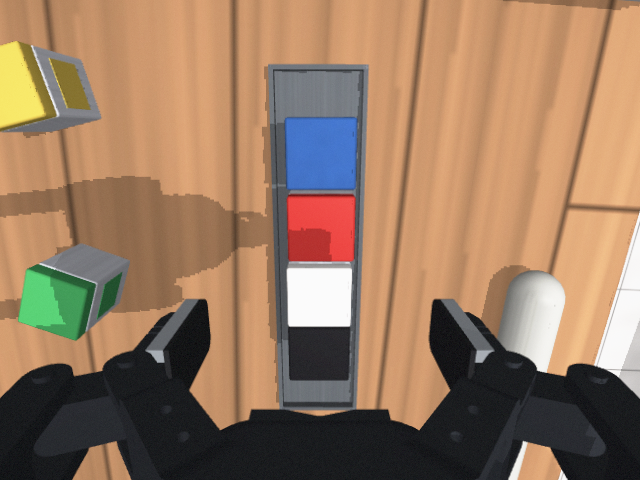

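View pics/s5.png

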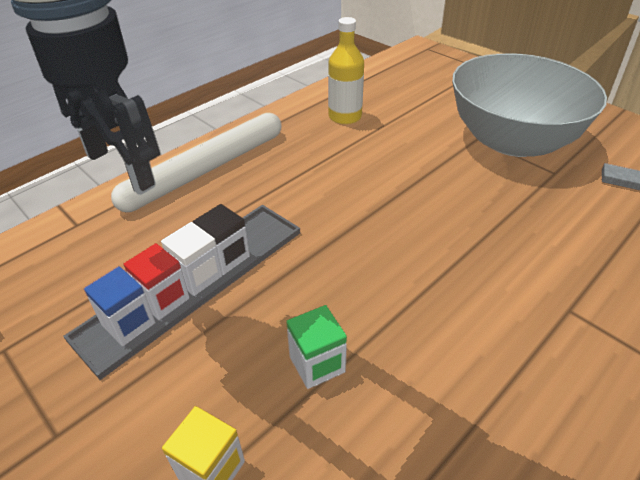

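The wrist view shows red (321,228) between blue (321,153) and white (320,295), square to both with gaps of about 4–5 mm. The side view shows all three upright on the tray floor and the gripper clear of them.

```bash
python3 -c "
from rig import r
print(r.sign_off())"
```

```text
the job is handed in; nothing more can be done
None
```

The red tin stands upright on the tray between the blue and white tins, square to the row with about 4–5 mm on each side, and I handed the job in at about 17.5 s.

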